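# Push the vial row home and bolt the rail

### The job

Push the whole row of five black-capped vials along the rail from behind, as one train, until it sits fully home against the blue end stop. Then push the red tab of the slide bolt until the bolt is fully shut across the channel behind the row. Only push: pick nothing up, tip no vial, keep the vials close together, and leave the other things on the bench where they are.

Things in the scene. Friction and masses are not known exactly. Their poses are not given: they have to be found in the camera images.
- rail: fixed aluminium feed rail, a straight channel along y from -165 mm (open end) to +155 mm, 35 mm wide inside; floor 3 mm, tops of its 4 mm thick side walls 12 mm above the bench. Origin on the channel's centre line at bench height; x points across, to the bolt's side (away from the robot), y along to the end stop.
- rail_stop (a point): foot of the blue end stop's face, on the channel's centre line and floor (3 mm above the bench), 140 mm from the rail's origin along the rail's +y. The stop is 46 mm wide, 15 mm thick, 34 mm high.
- bolt (a joint): travel of the slide bolt, m: 0 open (tip 24 mm from the channel's centre line), 0.046 fully shut (bar across the channel, about 9 mm behind the row when home). Slides along the rail's -x, stays where left, needs about 2 N. Steel bar 10 mm square, 14 to 24 mm above the bench, in a dark guide block 31 mm high at rail x = 28 to 42 mm.
- bolt_tab (a point): middle of the outer face (away from the channel: push here, towards the rail) of the bolt's red tab, 34 mm wide along the rail, 10 mm thick, 10 to 42 mm above the bench; this point is 26 mm above the bench, at rail y = -34 mm, x = 100 mm when open, 54 mm when shut. The plate below it is 6 mm thick, to x = 110 mm. Axes as the rail's.
- vial_0: loose capped glass vial with black screw cap, 32 mm diameter, 50 mm high, about 30 g, standing upright in the channel; origin at the centre of its underside. First of the row, nearest the end stop.
- vial_1: loose capped glass vial with black screw cap, 32 mm diameter, 50 mm high, about 30 g, standing upright in the channel; origin at the centre of its underside. Second of the row.
- vial_2: loose capped glass vial with black screw cap, 32 mm diameter, 50 mm high, about 30 g, standing upright in the channel; origin at the centre of its underside. Third of the row.
- vial_3: loose capped glass vial with black screw cap, 32 mm diameter, 50 mm high, about 30 g, standing upright in the channel; origin at the centre of its underside. Fourth of the row.
- vial_4: loose capped glass vial with black screw cap, 32 mm diameter, 50 mm high, about 30 g, standing upright in the channel; origin at the centre of its underside. Last of the row, nearest the open end: the one to push.
- white_vial: slim loose clear glass vial with white screw cap, 23 x 23 x 62 mm, standing on the bench just beyond the rail; origin at the centre of its underside. A bystander.
- cream_jar: loose small glass jar with broad white lid, 43 x 43 x 58 mm, standing on the bench to the right of the rail's open end; origin at the centre of its underside. A bystander.
- plain_jar: loose translucent white jar with white lid, 57 x 57 x 98 mm, at the left of the bench; origin at the centre of its underside. A bystander.
- dropper: loose small amber dropper bottle with red rubber bulb, 27 x 27 x 91 mm, at the right of the bench; origin at the centre of its underside. A bystander.
- boat: loose shallow white plastic weighing boat, 67 x 67 x 16 mm, at the left of the bench; origin at the centre of its underside. A bystander.
- marker: loose marker pen lying on the bench, 12 x 133 x 13 mm; origin at the centre of its underside. A bystander.

How it is judged:
On the way, in this order (a step that is already met when the one before it is completed fails the run):
1. all five vials are home against the end stop, upright in the channel (y of vial_0 in the frame of rail above 0.1205 m and y of vial_1 in the frame of rail above 0.0878 m and y of vial_2 in the frame of rail above 0.0551 m and y of vial_3 in the frame of rail above 0.0224 m and y of vial_4 in the frame of rail above -0.0103 m and x of vial_0 in the frame of rail between -0.006 and 0.006 m and z of each of vial_0, vial_1, vial_2, vial_3, vial_4 in the frame of rail below 0.008 m and angle between each of vial_0, vial_1, vial_2, vial_3, vial_4's own z axis and vertical below 0.12 rad and x of vial_1 in the frame of rail between -0.006 and 0.006 m and x of vial_2 in the frame of rail between -0.006 and 0.006 m and x of vial_3 in the frame of rail between -0.006 and 0.006 m and x of vial_4 in the frame of rail between -0.006 and 0.006 m), for 0.2 s.
2. the bolt is shut behind them (value of joint bolt above 0.042 m), for 0.2 s.
At the end, for the whole second after the job is handed in: All five vials stand at rest, upright (within 7 degrees) on the channel floor, the first within about 3.5 mm of the end stop and each of the others close up behind it (the last within about 6 mm of its ideal place), and the bolt is at least 42 of its 46 mm shut (all of step 1 and value of joint bolt above 0.042 m and linear speed of each of vial_0, vial_1, vial_2, vial_3, vial_4 below 0.01 m/s); the robot touches nothing.
It fails at once if a vial is lifted (more than 12 mm above the channel floor) or tipped (more than 25 degrees) (z of any of vial_0, vial_1, vial_2, vial_3, vial_4 in the frame of rail above 0.015 m or angle between any of vial_0, vial_1, vial_2, vial_3, vial_4's own z axis and vertical above 0.44 rad).
It fails at once if the row is pulled apart: neighbours more than about 15 mm from touching (horizontal distance between vial_0 and vial_1 above 0.047 m or horizontal distance between vial_1 and vial_2 above 0.047 m or horizontal distance between vial_2 and vial_3 above 0.047 m or horizontal distance between vial_3 and vial_4 above 0.047 m).
It fails at once if a bystander is moved more than 15 mm (distance of any of white_vial, cream_jar, plain_jar, dropper, boat, marker from where it was at the start of the episode above 0.015 m).
It also fails if it takes over 48 s, if anything falls off the work surface, if the arm or the gripper's body presses on something with over 40 N, if the wrist force passes 120 N, or if a joint passes its speed limit or range.

### The arm

A 7-joint arm with a two-finger parallel gripper is mounted at the origin on a cart in front of the work surface, level with it; the furniture and walls round the work are solid. World frame = base frame: x ahead of the robot, y to its left, z up, the work surface at z = 0. Lengths are in m, angles in rad, forces in N, time in s.
With the tool pointing down it reaches from about 0.4 to 0.85 m from the base axis. Payload 10.4 kg.
Tool frame: the origin (TCP) lies between the finger pads; the fingertips stand 8 mm ahead of it and the grasp point (between the pads) lies 11 mm behind it; z points along the fingers, x is the direction in which the jaws open and shut, and the axes are right-handed (so a half turn about z gives the same grasp; the last joint's range is limited). The gripper opens to 87 mm and grips with 3 to 60 N. Pads are 19 mm wide; open, the fingers measure 117 mm over their backs; the gripper's body (75 mm by 190 mm) begins 51 mm behind the grasp point.
Start: joints at [-1.339, 0.332, -0.065, 1.46, 0.022, 1.35, -0.088], TCP at [0.158, 0.605, 0.231] pointing down, gripper open.
Joint ranges: [-2.6, 2.6], [-0.5, 2.12], [-1.47, 1.34], [0.16, 2.42], [-1.27, 4.41], [0.06, 2.06], [-2.6, 2.6]. Speed limits (rad/s): [2.22, 2.22, 2.79, 2.79, 3.14, 3.14, 3.14].

### API

Orientations are given as a unit quaternion [x, y, z, w].
In Python, from bench import r, viewer gives the robot as it stands.
- The arm moves only by the tool apply_moves, never from a script. Its argument "increments" is a list of rows, each an object with "grip": the closure in counts, from 0 (fully open) to 255 (shut); "xyz": the shift along the tool's x, y, z in mm, a list of three; "rotation": the turn, a rotation vector about the tool's x, y, z in degrees, a list of three. A call has 1 to 5 rows; each row is the pose to reach, as a shift and turn from the pose measured when the call began, along the tool's axes at that moment; what a row does not reach only later rows make up. A row lasts 1/8 s, in which the tool goes at most 62.5 mm and 10.7 degrees, less where a joint would pass 70% of its speed; a pose out of reach is approached as far as the arm can. A call with a gripper value outside its range is refused whole. The fingers move at their own pace and stop on an object; "squeeze" is the grip in N (left out, the last holds). Time passes only in rows, so rows that repeat a pose let the fingers close. It gives the time, the measured TCP pose, the force and the opening at its end, in the units of the state.
- r.read_state(): the state, without advancing time (a new reading comes with each control period).
- viewer.camera(name): name is "scene" or "top"; returns a dict with "img" (400x640x3 uint8, blue, green, red), "range_z" (400x640 float32, m along the optical axis (not along the pixel's ray), 0 where there is no reading), "vertical_fov" (degrees; the focal length in pixels is half the picture's height over the tangent of half this angle, whatever the lens; pixels are square), "cx", "cy" (the principal point, pixels), "D" ([k1, k2, p1, p2, k3] as OpenCV has them; the pictures are not rectified), "rvec" (rotation vector, rad) and "tvec" (3), from world to camera coordinates, as OpenCV has them. Camera axes: x right, y down, z forward; pixel columns grow to the right and rows downward; lengths in m; the calibration is good to about 2 mm. A picture is of the moment at which its call begins.
- r.close_job(): hands the job in, once; it reports no verdict.
The state is a dict: "time": time; "joint_positions": joint angles; "joint_vel": joint speeds; "joint_torque": joint torques, N m; "ee_pos": TCP position; "eef_rot": TCP orientation; "ft_force": force on the tool from outside, world axes, zero at the start; "torque": the same for the moment, N m; "width": finger opening in m.
Only numpy, scipy, OpenCV 4.12 (cv2) and the standard library are available. Lean on these libraries where they do the work, as an engineer would, in place of code of your own. Each camera call takes 0.05 s, during which the arm holds its last target.

## Working session

There is one attempt and no reset: what is moved stays moved. The work goes in short steps, Python scripts to look and compute and a tool call to move; the robot and the scene stay as the last step left them, time stands still between calls to the robot, and variables do not carry over. Pictures are saved under pics/ and viewed, and the job is handed in when it is done.

Besides the shell and the picture viewer there is one more tool, called after "Emit:" in YAML: its name, and indented under it one key for each argument. apply_moves: Moves the arm, as the interface text tells. Its arguments: {"type":"object","properties":{"increments":{"type":"array","items":{"type":"object","properties":{"grip":{"type":"number"},"xyz":{"type":"array","items":{"type":"number"}},"rotation":{"type":"array","items":{"type":"number"}}}}},"squeeze":{"type":"number"}},"required":["increments"]}

```bash
ls; mkdir -p pics
python3 - <<'E'
from bench import r, viewer
import cv2,pickle
s=r.read_state();print({k:s[k] for k in('time','ee_pos','eef_rot','ft_force','width')})
for n in('scene','top'):
    c=viewer.camera(n);pickle.dump(c,open(n+'.pkl','wb'));cv2.imwrite(f'pics/{n}0.png',c['img']);print(n,c['vertical_fov'],c['cx'],c['cy'],c['D'],c['rvec'],c['tvec'])
E
```

```text
pics
{'time': 0.0, 'ee_pos': array([0.15746827, 0.60443905, 0.22978211]), 'eef_rot': array([ 7.91221196e-01,  6.11529668e-01, -5.22939999e-04,  4.59741505e-04]), 'ft_force': array([-0.2527354 , -0.156069  ,  0.63424927]), 'width': 0.08718538191174982}
scene 45.03747307628634 313.2577529678162 197.2233241623335 [-0.11067749  0.          0.          0.          0.        ] [ 1.78210116 -1.15243756  0.67526067] [-0.24797043  0.30415721  0.81333845]
top 56.6668207542623 318.3645659050181 202.85652395015643 [-0.06796605  0.          0.          0.          0.        ] [ 2.15213404 -2.19447112  0.1388576 ] [-0.0030349   0.57546759  1.01822116]
```

View pics/scene0.png

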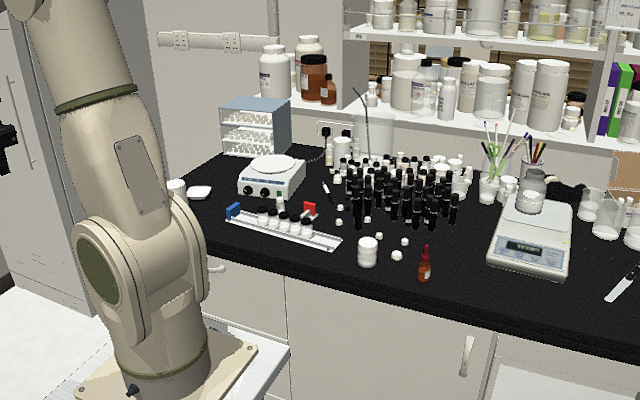

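View pics/top0.png

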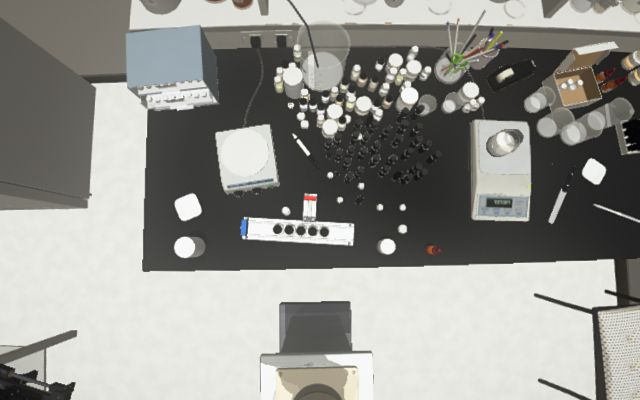

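The scene view shows the blue stop near (233,211), caps at (262–309, 208–222) and the red tab near (310,209). In the top view the stop is near (244,228), caps at (278–325, 230) and the tab near (310,198). Next I'll enlarge the rail area.

```bash
cat > h.py <<'E'
import numpy as np,cv2,pickle
def K(c):
    f=200/np.tan(np.radians(c['vertical_fov'])/2);return np.array([[f,0,c['cx']],[0,f,c['cy']],[0,0,1.]])
def proj(c,P):
    return cv2.projectPoints(np.asarray(P,float).reshape(-1,1,3),np.asarray(c['rvec']),np.asarray(c['tvec']),K(c),np.asarray(c['D']))[0][:,0]
def ray(c,uv,z):
    p=cv2.undistortPoints(np.asarray(uv,float).reshape(-1,1,2),K(c),np.asarray(c['D']))[:,0]
    R=cv2.Rodrigues(np.asarray(c['rvec']))[0];o=-R.T@np.asarray(c['tvec'])
    d=np.c_[p,np.ones(len(p))]@R
    return o+d*((z-o[2])/d[:,2])[:,None]
E
python3 - <<'E'
from h import *
for n,(u0,v0,w,h) in dict(scene=(215,180,140,80),top=(230,180,140,80)).items():
    c=pickle.load(open(n+'.pkl','rb'))
    cv2.imwrite(f'pics/{n}_z.png',cv2.resize(c['img'][v0:v0+h,u0:u0+w],None,fx=5.7,fy=5.7,interpolation=cv2.INTER_NEAREST))
E
```

```text
(no output)
```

View pics/scene_z.png

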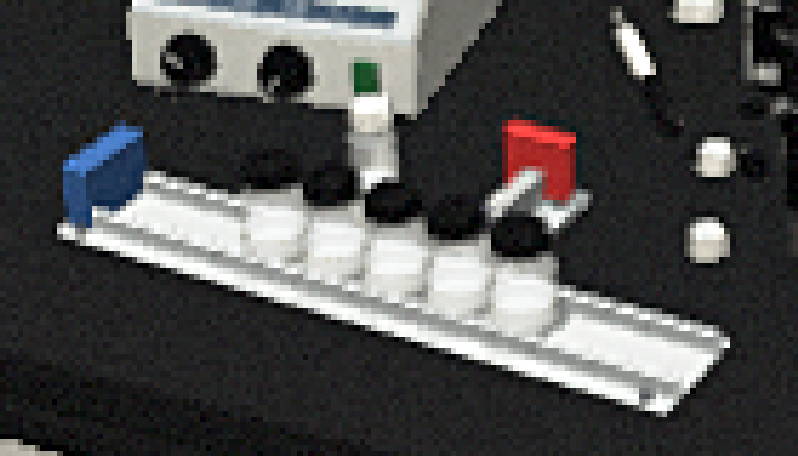

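View pics/top_z.png

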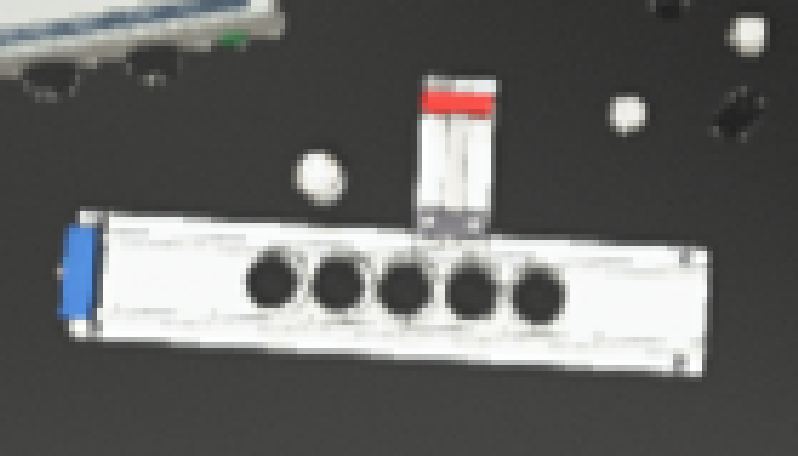

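```bash
cat > meas.py <<'E'
from h import *
def blobs(c,mask,amin=8):
    n,l,s,ce=cv2.connectedComponentsWithStats(mask.astype(np.uint8));return [(tuple(ce[i].round(2)),s[i].tolist()) for i in range(1,n) if s[i,4]>=amin]
E
python3 - <<'E'
from meas import *
c=pickle.load(open('top.pkl','rb'));im=c['img'].astype(int);B,G,Rr=im[...,0],im[...,1],im[...,2]
roi=np.zeros(B.shape,bool);roi[190:255,235:360]=1
red=blobs(c,roi&(Rr>150)&(G<110)&(B<110));blue=blobs(c,roi&(B>120)&(Rr<90));
print(red,blue)
print('red top',ray(c,red[0][0],.042),'blue',ray(c,blue[0][0],.036))
rail=(roi&(im.sum(2)>330)); rail[:214]=0
# caps: dark inside
hull=np.zeros(B.shape,bool);hull[223:238,268:335]=1
caps=blobs(c,hull&(im.sum(2)<250));
caps.sort()
cp=np.array([b[0] for b in caps]);print(caps)
P=ray(c,cp,.053);print(P)
d=np.linalg.svd(P[:,:2]-P[:,:2].mean(0))[2][0];print('row dir',np.degrees(np.arctan2(d[1],d[0])))
m=cv2.connectedComponentsWithStats(rail.astype(np.uint8))
# edges: subpixel lower (near) edge and far edge columns
g=im.sum(2)/3
def edge(rows,cols):
    out=[]
    for u in cols:
        col=g[rows[0]:rows[1],u];k=np.abs(np.diff(col));i=k.argmax();
        a,b=col[max(i-2,0)],col[min(i+3,len(col)-1)];h=(a+b)/2
        for j in range(max(i-2,0),i+3):
            if (col[j]-h)*(col[j+1]-h)<=0: out.append((u,rows[0]+j+(h-col[j])/(col[j+1]-col[j])));break
    return np.array(out)
near=edge((236,250),range(250,350)); far=edge((212,226),[*range(255,296),*range(322,350)])
for nm,e in(('near',near),('far',far)):
  for z in(.012,0):
    Q=ray(c,e,z);p=np.polyfit(Q[:,1],Q[:,0],1);res=Q[:,0]-np.polyval(p,Q[:,1]);k=abs(res)<.003;p=np.polyfit(Q[k,1],Q[k,0],1)
    print(nm,z,p,'std',res[k].std(),k.sum(),'x at y=0,.1',np.polyval(p,[0,.1]))
E
```

```text
[((np.float64(309.24), np.float64(197.74)), [304, 196, 13, 4, 42])] [((np.float64(243.2), np.float64(226.94)), [240, 219, 7, 17, 81])]
red top [[0.58907663 0.01125918 0.042     ]] blue [[0.51095009 0.19750374 0.036     ]]
[((np.float64(277.0), np.float64(228.76)), [273, 225, 9, 8, 50]), ((np.float64(288.55), np.float64(229.43)), [285, 226, 8, 8, 53]), ((np.float64(300.47), np.float64(230.43)), [297, 227, 8, 8, 51]), ((np.float64(312.22), np.float64(230.8)), [309, 227, 8, 8, 51]), ((np.float64(323.75), np.float64(231.62)), [320, 228, 8, 8, 52])]
[[ 0.50342606  0.1013527   0.053     ]
 [ 0.50098848  0.06963047  0.053     ]
 [ 0.49761575  0.03691627  0.053     ]
 [ 0.49597062  0.00463984  0.053     ]
 [ 0.49309026 -0.02702517  0.053     ]]
row dir 85.4344096437244
near 0.012 [0.07863181 0.46284014] std 0.0006041996869983722 97 x at y=0,.1 [0.46284014 0.47070332]
near 0 [0.07863181 0.46287054] std 0.0006110199644250489 97 x at y=0,.1 [0.46287054 0.47073372]
far 0.012 [0.07774814 0.52619133] std 0.00031534054670375003 69 x at y=0,.1 [0.52619133 0.53396614]
far 0 [0.07774814 0.52693679] std 0.0003189001480387166 69 x at y=0,.1 [0.52693679 0.5347116 ]
```

```bash
cat > go.py <<'E'
import sys,numpy as np
from scipy.spatial.transform import Rotation as R
from bench import r
O=np.array([.499,.052]);a=np.arctan(.0782);ex=np.array([np.cos(a),-np.sin(a)]);ey=np.array([np.sin(a),np.cos(a)])
def rail(p): d=np.asarray(p)[:2]-O;return np.array([d@ex,d@ey])
def world(x,y): return O+x*ex+y*ey
def inc(xw,yw,z,yaw=-np.degrees(a)):
    s=r.read_state();T=R.from_quat(s['eef_rot']);p=s['ee_pos']
    c,sn=np.cos(np.radians(yaw)),np.sin(np.radians(yaw))
    G=R.from_matrix(np.array([[c,sn,0],[sn,-c,0],[0,0,-1]]))
    print('t',round(s['time'],2),'p',p.round(4),'rail',rail(p).round(4),'F',s['ft_force'].round(1))
    print(' xyz',(T.inv().apply(np.array([xw,yw,z])-p)*1000).round(1),'rot',np.degrees((T.inv()*G).as_rotvec()).round(1))
E
python3 - <<'E'
from go import *
inc(.42,.40,.22,40)
w=world(0,-.125);print(w);inc(*w,.2)
from h import *
c=pickle.load(open('top.pkl','rb'))
for n,z,p in(('white',.062,(286,211)),('cream',.058,(387,246)),('plain',.098,(187,247)),('drop',.09,(433,250))):
    print(n,ray(c,p,z)[0].round(3),rail(ray(c,p,z)[0]).round(3))
print('open end', rail(ray(c,(353.9,234.5),.012)[0]))
print([rail(q).round(4) for q in ray(c,[(277,228.8),(288.55,229.4),(300.5,230.4),(312.2,230.8),(323.75,231.6)],.053)])
s=pickle.load(open('scene.pkl','rb'))
for (x,y,z) in [(0,.14,.003),(23,140,37),(-23,140,37),(-23,155,37),(100,-51,42),(100,-17,42)]:
    if x!=0:x,y,z=x/1e3,y/1e3,z/1e3
    q=proj(s,[*world(x,y),z])[0];t=proj(c,[*world(x,y),z])[0];print((x,y,z),q.round(1),((q-[215,180])*5.7).round(0),'top',((t-[230,180])*5.7).round())
E
```

```text
t 0.1 p [0.1574 0.6045 0.2298] rail [-0.3836  0.5242] F [-0.4  1.1  0.5]
 xyz [-131.7  305.6   10. ] rot [ 0.   0.1 35.4]
[ 0.48925475 -0.07261954]
t 0.1 p [0.1574 0.6045 0.2298] rail [-0.3836  0.5242] F [-0.4  1.1  0.5]
 xyz [-571.6  491.7   30.6] rot [ 0.1  0.1 79.9]
white [0.551 0.075 0.062] [0.05  0.027]
cream [ 0.45  -0.199  0.058] [-0.029 -0.255]
plain [0.458 0.334 0.098] [-0.063  0.278]
drop [ 0.437 -0.317  0.09 ] [-0.033 -0.372]
open end [-0.00157839 -0.16718678]
[array([0.0005, 0.0495]), array([0.0007, 0.0177]), array([-0.0001, -0.0152]), array([ 0.0007, -0.0474]), array([ 0.0003, -0.0792])]
(0, 0.14, 0.003) [236.2 215.7] [121. 204.] top [ 99. 272.]
(0.023, 0.14, 0.037) [240.2 201. ] [144. 120.] top [ 91. 223.]
(-0.023, 0.14, 0.037) [229.6 208.3] [ 83. 161.] top [ 83. 316.]
(-0.023, 0.155, 0.037) [225.2 207. ] [ 58. 154.] top [ 53. 314.]
(0.1, -0.051, 0.042) [316.1 202.7] [576. 130.] top [488.  89.]
(0.1, -0.017, 0.042) [304.9 200. ] [513. 114.] top [419.  85.]
```

Emit:
apply_moves:
  increments:
    - {"grip": 255, "xyz": [-26, 61, 0], "rotation": [0, 0, 8]}
    - {"grip": 255, "xyz": [-52, 122, 0], "rotation": [0, 0, 16]}
    - {"grip": 255, "xyz": [-78, 183, 0], "rotation": [0, 0, 24]}
    - {"grip": 255, "xyz": [-105, 244, 5], "rotation": [0, 0, 32]}
    - {"grip": 255, "xyz": [-132, 305, 10], "rotation": [0, 0, 36]}
  squeeze: 20

```text
time: 0.72
ee_pos: [0.4047, 0.411, 0.2213]
eef_rot: [0.942, 0.336, -0.0, 0.001]
ft_force: [0.9, 0.1, -0.2]
width: 0.0448
```

```bash
python3 -c "
from go import *
inc(*world(0,-.125),.15);print(r.read_state()['width'])"
```

```text
t 0.72 p [0.4047 0.411  0.2213] rail [-0.122   0.3505] F [ 0.9  0.1 -0.2]
 xyz [-240.2  428.1   71.8] rot [ 0.1  0.  43.7]
0.04482787486873057
```

Emit:
apply_moves:
  increments:
    - {"grip": 255, "xyz": [-26, 47, 0], "rotation": [0, 0, 5]}
    - {"grip": 255, "xyz": [-53, 94, 0], "rotation": [0, 0, 10]}
    - {"grip": 255, "xyz": [-79, 141, 0], "rotation": [0, 0, 16]}
    - {"grip": 255, "xyz": [-106, 188, 0], "rotation": [0, 0, 21]}
    - {"grip": 255, "xyz": [-132, 235, 0], "rotation": [0, 0, 26]}

```text
time: 1.35
ee_pos: [0.4509, 0.1436, 0.2214]
eef_rot: [0.994, 0.114, -0.0, 0.0]
ft_force: [1.6, -0.0, -0.4]
width: 0.0017
```

```bash
python3 -c "
from go import *
inc(*world(0,-.125),.15);print(r.read_state()['width'])"
```

```text
t 1.35 p [0.4509 0.1436 0.2214] rail [-0.0551  0.0876] F [ 1.6 -0.  -0.4]
 xyz [-11.4 219.3  71.7] rot [ 0.1  0.  17.5]
0.0017491215011730009
```

Emit:
apply_moves:
  increments:
    - {"grip": 255, "xyz": [-3, 50, 0], "rotation": [0, 0, 4]}
    - {"grip": 255, "xyz": [-6, 100, 10], "rotation": [0, 0, 8]}
    - {"grip": 255, "xyz": [-8, 150, 30], "rotation": [0, 0, 12]}
    - {"grip": 255, "xyz": [-10, 200, 55], "rotation": [0, 0, 16]}
    - {"grip": 255, "xyz": [-11.4, 219.3, 71.7], "rotation": [0, 0, 17.5]}

```text
time: 1.98
ee_pos: [0.4888, -0.0756, 0.1489]
eef_rot: [0.999, -0.041, -0.001, 0.001]
ft_force: [-0.1, 1.2, -0.2]
width: 0.0006
```

Run:
```python
from go import *
from h import *
from bench import viewer
inc(*world(0,-.125),.026)
ims=[]
for n,(u0,v0) in dict(scene=(215,150),top=(230,150)).items():
    c=viewer.camera(n);ims.append(cv2.resize(c['img'][v0:v0+110,u0:u0+160],None,fx=4.9,fy=2.7*1.8/1.0 if 0 else 4.9,interpolation=cv2.INTER_NEAREST));cv2.imwrite(f'pics/{n}_1.png',ims[-1])
```

```text
t 1.98 p [ 0.4888 -0.0756  0.1489] rail [-0.0002 -0.128 ] F [-0.1  1.2 -0.2]
 xyz [  0.4  -3.3 122.9] rot [ 0.1  0.1 -0.3]
```

View pics/scene_1.png

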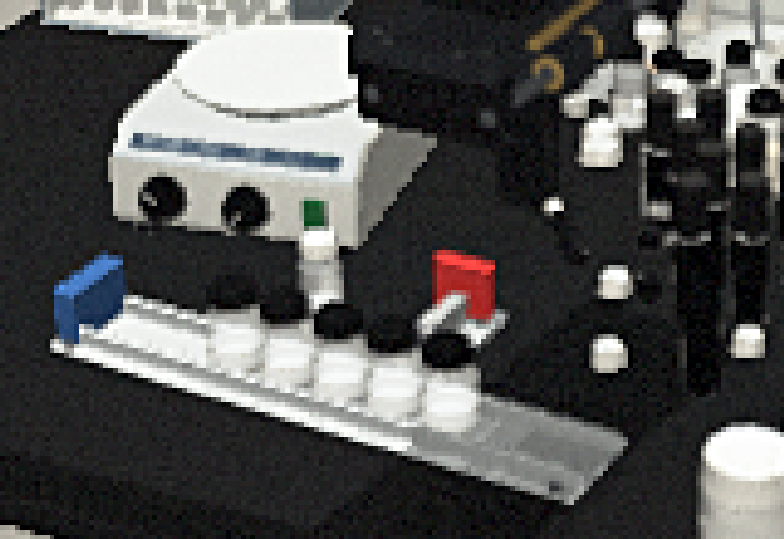

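View pics/top_1.png

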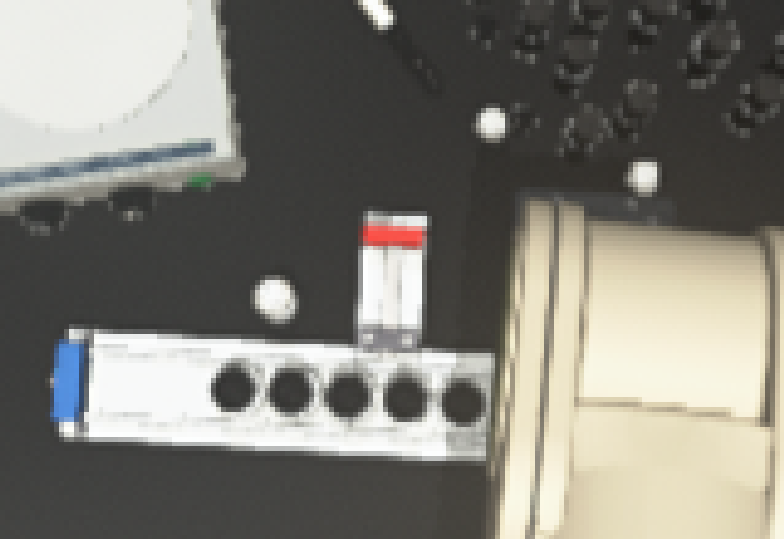

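The scene view shows the closed fingers (tip near zoomed (700,390)) over the channel behind the last cap at (447,350), with nothing touched. Next I lower them.

Emit:
apply_moves:
  increments:
    - {"grip": 255, "xyz": [0.3, 0, 35]}
    - {"grip": 255, "xyz": [0.3, 0, 70]}
    - {"grip": 255, "xyz": [0.3, 0, 100]}
    - {"grip": 255, "xyz": [0.3, 0, 118]}
    - {"grip": 255, "xyz": [0.3, 0, 123]}

```text
$.increments[0]: bad value
```

Run:
```python
from go import *
from h import *
from bench import viewer
inc(*world(0,-.115),.026)
c=viewer.camera('scene');cv2.imwrite('pics/scene_2.png',cv2.resize(c['img'][150:260,215:375],None,fx=4.9,fy=4.9,interpolation=cv2.INTER_NEAREST))
```

```text
t 2.08 p [ 0.4881 -0.0745  0.1482] rail [-0.001 -0.127] F [0.5 0.2 0.2]
 xyz [  1.4 -12.3 122.2] rot [ 0.1  0.2 -0.2]
```

View pics/scene_2.png

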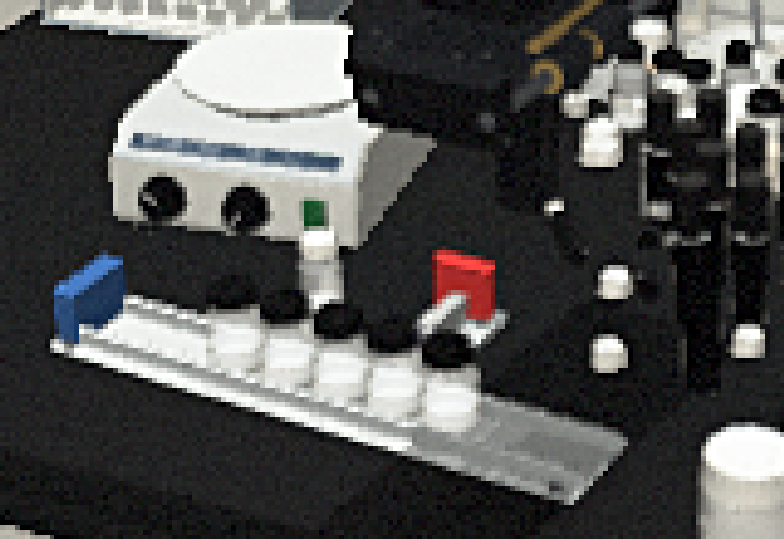

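The call was refused because the rotation was missing, so the arm hasn't moved. I'll repeat it with rotations.

Emit:
apply_moves:
  increments:
    - {"grip": 255, "xyz": [1, 0, 35], "rotation": [0, 0, 0]}
    - {"grip": 255, "xyz": [1, 0, 70], "rotation": [0, 0, 0]}
    - {"grip": 255, "xyz": [1, 0, 100], "rotation": [0, 0, 0]}
    - {"grip": 255, "xyz": [1, 0, 118], "rotation": [0, 0, 0]}
    - {"grip": 255, "xyz": [1, 0, 122], "rotation": [0, 0, 0]}

```text
time: 2.75
ee_pos: [0.4893, -0.072, 0.0269]
eef_rot: [0.999, -0.038, -0.002, 0.001]
ft_force: [-0.3, -0.3, 0.9]
width: 0.0003
```

Run:
```python
from go import *
from h import *
from bench import viewer
inc(*world(0,-.115),.026)
c=viewer.camera('scene');cv2.imwrite('pics/scene_3.png',cv2.resize(c['img'][150:260,215:375],None,fx=4.9,fy=4.9,interpolation=cv2.INTER_NEAREST))
```

```text
t 2.75 p [ 0.4893 -0.072   0.0269] rail [-0.     -0.1244] F [-0.3 -0.3  0.9]
 xyz [ 0.1 -9.4  0.8] rot [0.1 0.2 0.1]
```

View pics/scene_3.png

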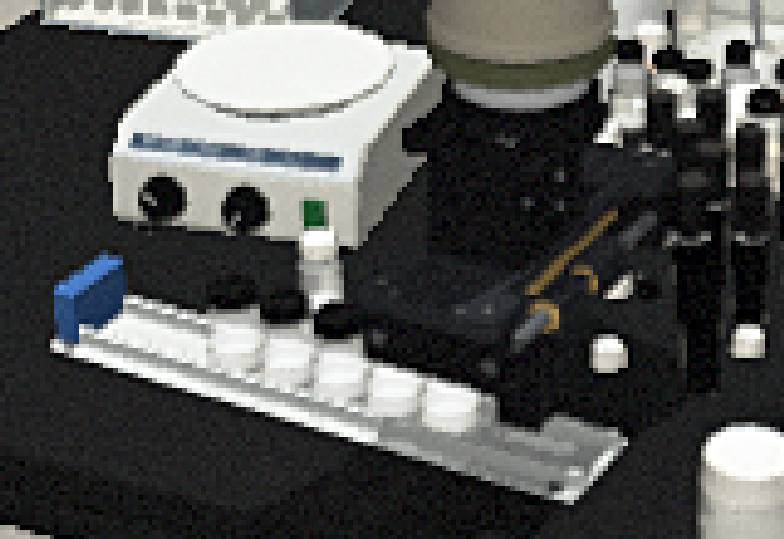

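The fingers stand in the channel about 20 mm behind vial_4, zoomed near (520,400), and all vials are upright. I'll start the push.

Emit:
apply_moves:
  increments:
    - {"grip": 255, "xyz": [0, -4, 1], "rotation": [0, 0, 0]}
    - {"grip": 255, "xyz": [0, -8, 1], "rotation": [0, 0, 0]}
    - {"grip": 255, "xyz": [0, -12, 1], "rotation": [0, 0, 0]}
    - {"grip": 255, "xyz": [0, -16, 1], "rotation": [0, 0, 0]}
    - {"grip": 255, "xyz": [0, -20, 1], "rotation": [0, 0, 0]}

```text
time: 3.42
ee_pos: [0.4911, -0.0521, 0.0262]
eef_rot: [0.999, -0.039, -0.001, 0.001]
ft_force: [-0.1, 0.2, 0.4]
width: 0.0003
```

Emit:
apply_moves:
  increments:
    - {"grip": 255, "xyz": [0, -3, 0], "rotation": [0, 0, 0]}
    - {"grip": 255, "xyz": [0, -6, 0], "rotation": [0, 0, 0]}
    - {"grip": 255, "xyz": [0, -9, 0], "rotation": [0, 0, 0]}
    - {"grip": 255, "xyz": [0, -12, 0], "rotation": [0, 0, 0]}
    - {"grip": 255, "xyz": [0, -15, 0], "rotation": [0, 0, 0]}

```text
time: 4.05
ee_pos: [0.4923, -0.037, 0.0261]
eef_rot: [0.999, -0.039, -0.001, 0.001]
ft_force: [0.0, -1.2, 0.9]
width: 0.0005
```

```bash
cat > look.py <<'E'
import sys
from go import *
from h import *
from bench import viewer
inc(*world(0,-.03),.026)
for n in sys.argv[2:]:
    c=viewer.camera(n);u0=215 if n=='scene' else 230
    cv2.imwrite(f'pics/{n}_{sys.argv[1]}.png',cv2.resize(c['img'][150:260,u0:u0+160],None,fx=4.9,fy=4.9,interpolation=cv2.INTER_NEAREST))
E
python3 look.py 4 scene top
```

```text
t 4.05 p [ 0.4923 -0.037   0.0261] rail [ 0.0002 -0.0892] F [ 0.  -1.2  0.9]
 xyz [ -0.2 -59.2   0. ] rot [0.1 0.2 0.1]
```

View pics/scene_4.png

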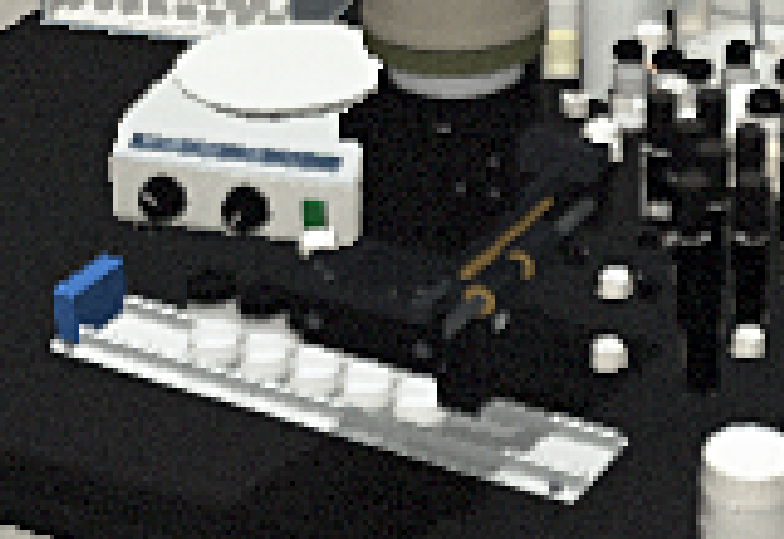

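View pics/top_4.png

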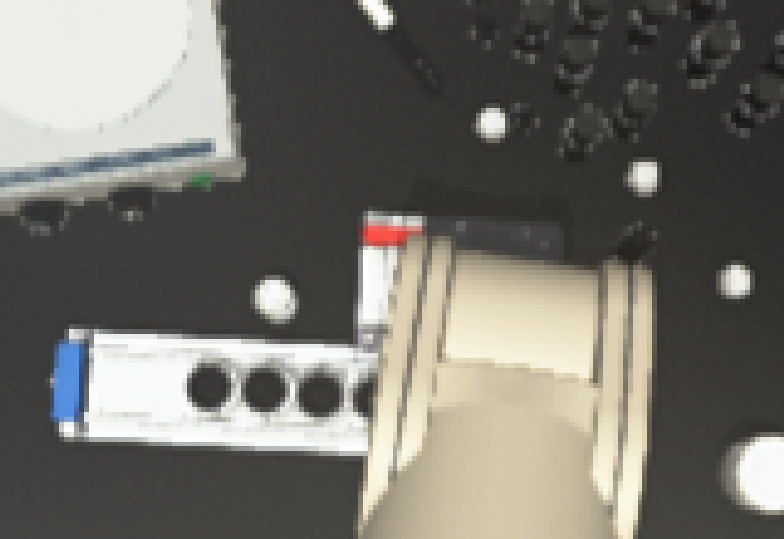

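The whole row moved together by about 13 mm and stands upright (first cap in top zoom at (210,387), scene (212,285)). I'll keep pushing.

Emit:
apply_moves:
  increments:
    - {"grip": 255, "xyz": [0, -4, 0], "rotation": [0, 0, 0]}
    - {"grip": 255, "xyz": [0, -8, 0], "rotation": [0, 0, 0]}
    - {"grip": 255, "xyz": [0, -12, 0], "rotation": [0, 0, 0]}
    - {"grip": 255, "xyz": [0, -16, 0], "rotation": [0, 0, 0]}
    - {"grip": 255, "xyz": [0, -20, 0], "rotation": [0, 0, 0]}

```text
time: 4.78
ee_pos: [0.4939, -0.0165, 0.0261]
eef_rot: [0.999, -0.038, -0.001, 0.001]
ft_force: [0.4, -2.1, 1.1]
width: 0.0003
```

Emit:
apply_moves:
  increments:
    - {"grip": 255, "xyz": [0, -4, 0], "rotation": [0, 0, 0]}
    - {"grip": 255, "xyz": [0, -8, 0], "rotation": [0, 0, 0]}
    - {"grip": 255, "xyz": [0, -12, 0], "rotation": [0, 0, 0]}
    - {"grip": 255, "xyz": [0, -16, 0], "rotation": [0, 0, 0]}
    - {"grip": 255, "xyz": [0, -20, 0], "rotation": [0, 0, 0]}

```text
time: 5.4
ee_pos: [0.4955, 0.0037, 0.0261]
eef_rot: [0.999, -0.038, -0.001, 0.001]
ft_force: [-0.7, -0.8, 0.7]
width: 0.0003
```

```bash
python3 look.py 5 scene top
```

```text
t 5.4 p [0.4955 0.0037 0.0261] rail [ 0.0002 -0.0484] F [-0.7 -0.8  0.7]
 xyz [ -0.2 -18.4   0.1] rot [0.1 0.1 0.1]
```

View pics/scene_5.png

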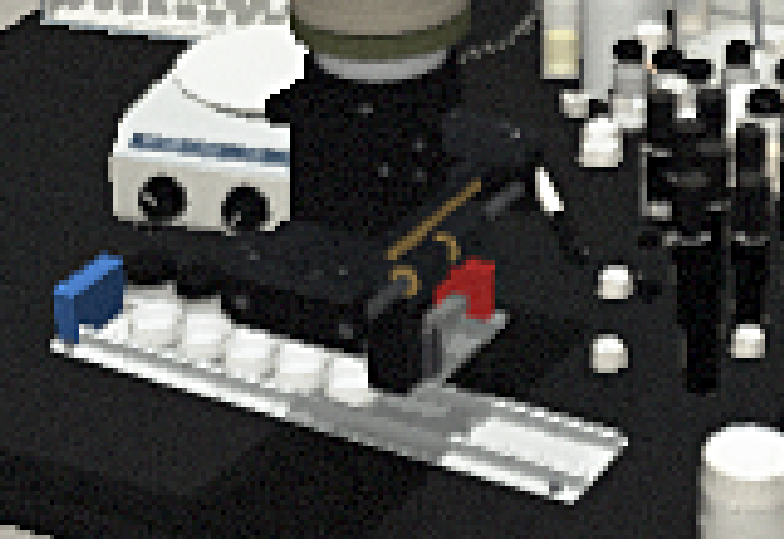

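View pics/top_5.png

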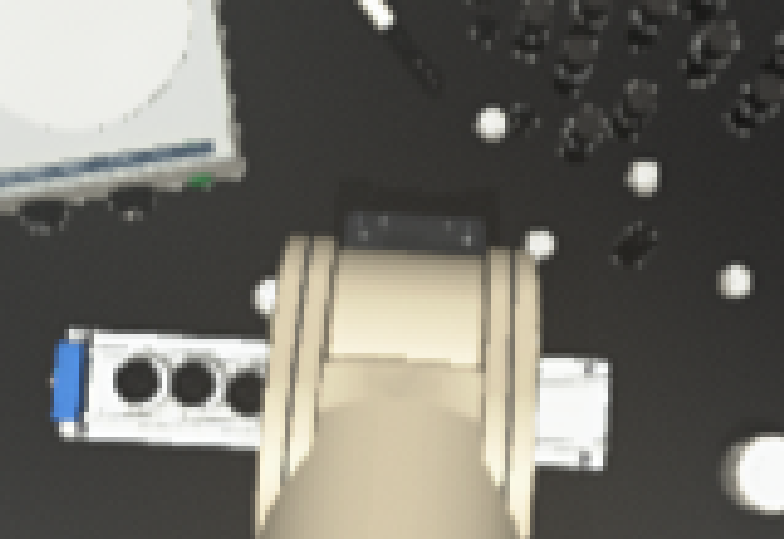

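The row is still tight and upright, with the first cap in top zoom at (138,381) and the stop face at about x≈82. About 18 mm remain, so I'll slow down.

Emit:
apply_moves:
  increments:
    - {"grip": 255, "xyz": [0, -3, 0], "rotation": [0, 0, 0]}
    - {"grip": 255, "xyz": [0, -6, 0], "rotation": [0, 0, 0]}
    - {"grip": 255, "xyz": [0, -9, 0], "rotation": [0, 0, 0]}
    - {"grip": 255, "xyz": [0, -11.5, 0], "rotation": [0, 0, 0]}
    - {"grip": 255, "xyz": [0, -13.5, 0], "rotation": [0, 0, 0]}

```text
time: 6.12
ee_pos: [0.4965, 0.0177, 0.026]
eef_rot: [0.999, -0.038, -0.001, 0.0]
ft_force: [0.3, -0.8, 1.5]
width: 0.0008
```

```bash
python3 look.py 6 top; python3 -c "
from go import *
from h import *
c=pickle.load(open('top.pkl','rb'));im=cv2.imread('pics/top_6.png')[2::5] if 0 else None
print(rail(ray(c,(258.2,227.8),.053)[0]))"
```

```text
t 6.12 p [0.4965 0.0177 0.026 ] rail [ 0.0001 -0.0344] F [ 0.3 -0.8  1.5]
 xyz [-0.1 -4.4  0. ] rot [0.1 0.2 0.1]
[0.00011485 0.10136161]
```

View pics/top_6.png

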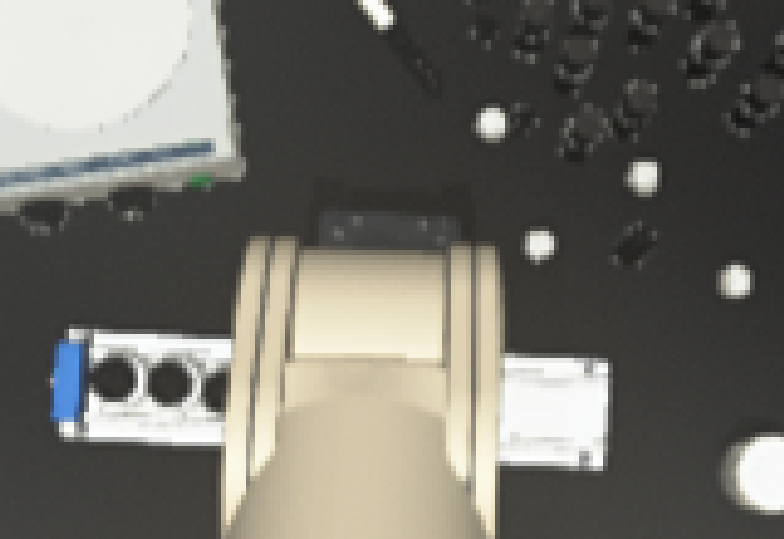

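First cap at top zoom (114,377), so roughly 8 mm remain. I'll go in small steps and watch the force.

Emit:
apply_moves:
  increments:
    - {"grip": 255, "xyz": [0, -1.5, 0], "rotation": [0, 0, 0]}
    - {"grip": 255, "xyz": [0, -3, 0], "rotation": [0, 0, 0]}
    - {"grip": 255, "xyz": [0, -4.5, 0], "rotation": [0, 0, 0]}
    - {"grip": 255, "xyz": [0, -5.5, 0], "rotation": [0, 0, 0]}
    - {"grip": 255, "xyz": [0, -6, 0], "rotation": [0, 0, 0]}

```text
time: 6.8
ee_pos: [0.4969, 0.0234, 0.026]
eef_rot: [0.999, -0.038, -0.001, 0.001]
ft_force: [-0.6, -5.6, 2.1]
width: 0.0008
```

Emit:
apply_moves:
  increments:
    - {"grip": 255, "xyz": [0, -0.5, 0], "rotation": [0, 0, 0]}
    - {"grip": 255, "xyz": [0, -1, 0], "rotation": [0, 0, 0]}

```text
time: 7.05
ee_pos: [0.497, 0.0237, 0.0261]
eef_rot: [0.999, -0.038, -0.001, 0.001]
ft_force: [-0.5, -6.5, 1.4]
width: 0.0002
```

```bash
python3 look.py 7 scene top
```

```text
t 7.05 p [0.497  0.0237 0.0261] rail [ 0.0002 -0.0284] F [-0.5 -6.5  1.4]
 xyz [-0.2  1.6  0.1] rot [0.1 0.2 0.1]
```

View pics/scene_7.png

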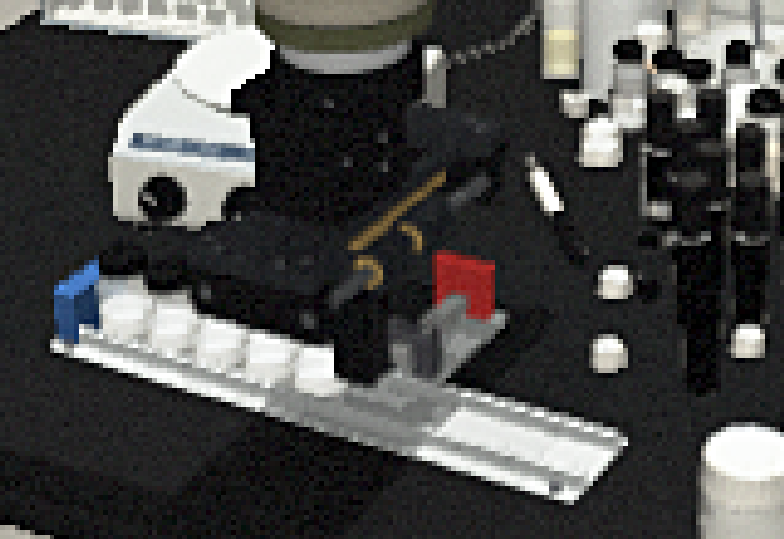

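View pics/top_7.png

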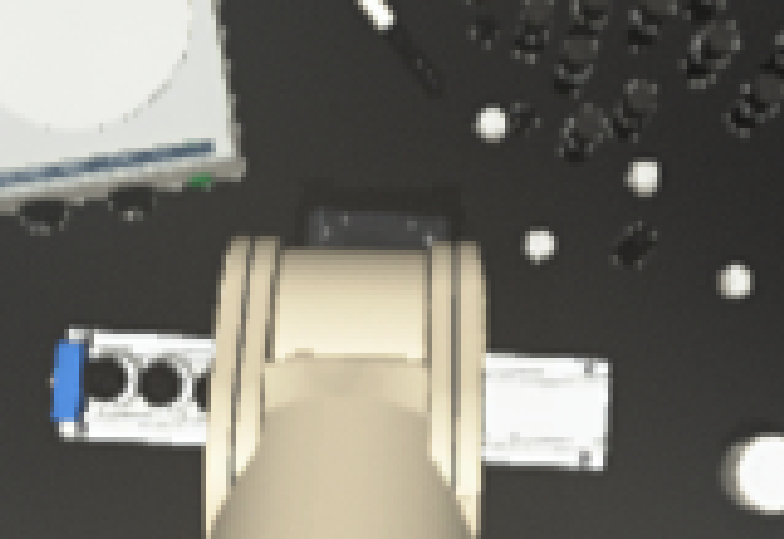

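Contact force rose to 6.5 N and the advance stopped. The first cap (top zoom (106,377)) sits against the blue stop and all five vials are upright. I'll back off, lift, and look.

Emit:
apply_moves:
  increments:
    - {"grip": 255, "xyz": [0, -1.5, 0], "rotation": [0, 0, 0]}
    - {"grip": 255, "xyz": [0, -1.5, 0], "rotation": [0, 0, 0]}
    - {"grip": 255, "xyz": [0, 5, 0], "rotation": [0, 0, 0]}
    - {"grip": 255, "xyz": [0, 20, 0], "rotation": [0, 0, 0]}
    - {"grip": 255, "xyz": [0, 30, 0], "rotation": [0, 0, 0]}

```text
time: 7.78
ee_pos: [0.4945, -0.0073, 0.0261]
eef_rot: [0.999, -0.039, -0.001, 0.001]
ft_force: [0.7, 0.0, 0.0]
width: 0.0009
```

Emit:
apply_moves:
  increments:
    - {"grip": 255, "xyz": [0, 0, -30], "rotation": [0, 0, 0]}
    - {"grip": 255, "xyz": [0, 0, -75], "rotation": [0, 0, 0]}
    - {"grip": 255, "xyz": [40, 20, -100], "rotation": [0, 0, 0]}
    - {"grip": 255, "xyz": [90, 30, -100], "rotation": [0, 0, 0]}
    - {"grip": 255, "xyz": [135, 30, -100], "rotation": [0, 0, 0]}

```text
time: 8.4
ee_pos: [0.6287, -0.049, 0.1264]
eef_rot: [0.999, -0.039, -0.001, 0.001]
ft_force: [-0.3, -0.4, -0.1]
width: 0.0001
```

```bash
python3 look.py 8 scene top; python3 -c "
from go import *
inc(*world(.135,-.034),.1)"
```

```text
t 8.4 p [ 0.6287 -0.049   0.1264] rail [ 0.1372 -0.0906] F [-0.3 -0.4 -0.1]
 xyz [-137.1  -60.7  100.5] rot [ 0.1  0.1 -0. ]
t 8.5 p [ 0.6298 -0.0482  0.1247] rail [ 0.1382 -0.0897] F [-0.9  1.1 -0.1]
 xyz [ -3.1 -55.8  24.5] rot [0.2 0.1 0.1]
```

View pics/scene_8.png

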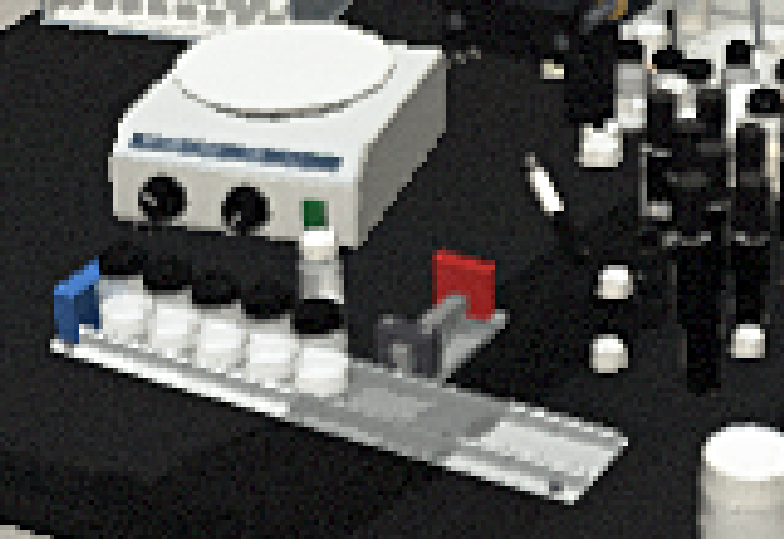

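View pics/top_8.png

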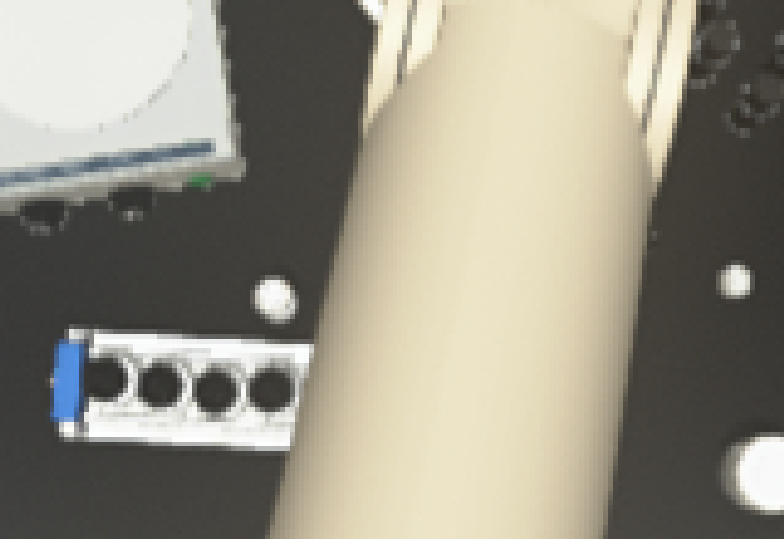

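The vials stand upright and home, with scene caps at (122,258) to (317,317). I'll measure the caps in both views before going on to the bolt.

```bash
cat > caps.py <<'E'
from go import *
from meas import *
from bench import viewer
def run():
    c=viewer.camera('top');g=c['img'].astype(int).sum(2);m=np.zeros(g.shape,bool);m[222:236,247:320]=1
    b=sorted(blobs(c,m&(g<250),20));
    for q in b: print('top',q[0],q[1],rail(ray(c,q[0],.053)[0]).round(4))
    s=viewer.camera('scene');g=s['img'].astype(int).sum(2)
    for y in (.124,.092,.06,.028,-.004):
        print('pred home scene zoom',((proj(s,[*world(0,y),.053])[0]-[215,150])*4.9).round(),'top',proj(c,[*world(0,y),.053])[0].round(1))
run()
E
python3 caps.py
```

```text
top (np.float64(250.37), np.float64(226.65)) [247, 222, 9, 9, 60] [0.002  0.1231]
top (np.float64(261.93), np.float64(228.32)) [258, 224, 9, 9, 56] [-0.0007  0.091 ]
top (np.float64(273.33), np.float64(229.35)) [270, 226, 8, 8, 51] [-0.0017  0.0595]
top (np.float64(284.62), np.float64(229.17)) [281, 225, 8, 9, 53] [0.0007 0.0286]
pred home scene zoom [119. 248.] top [250.  227.3]
pred home scene zoom [167. 261.] top [261.6 228. ]
pred home scene zoom [217. 274.] top [273.2 228.7]
pred home scene zoom [268. 288.] top [284.8 229.4]
pred home scene zoom [320. 302.] top [296.4 230.1]
```

All four visible caps are within about 1 mm of home in y and 2 mm in x, and the last one agrees in the scene view. Now I'll place the fingers behind the tab.

Emit:
apply_moves:
  increments:
    - {"grip": 255, "xyz": [-2, -25, 0], "rotation": [0, 0, 0]}
    - {"grip": 255, "xyz": [-2, -50, 5], "rotation": [0, 0, 0]}
    - {"grip": 255, "xyz": [-2, -56, 30], "rotation": [0, 0, 0]}
    - {"grip": 255, "xyz": [-2, -56, 60], "rotation": [0, 0, 0]}
    - {"grip": 255, "xyz": [-2, -56, 65], "rotation": [0, 0, 0]}

```text
time: 9.22
ee_pos: [0.627, 0.0074, 0.0586]
eef_rot: [0.999, -0.039, -0.004, 0.002]
ft_force: [-0.6, -0.2, -0.7]
width: 0.0003
```

```bash
python3 look.py 9 scene; python3 -c "
from go import *
inc(*world(.135,-.034),.026)"
```

```text
t 9.22 p [0.627  0.0074 0.0586] rail [ 0.1311 -0.0345] F [-0.6 -0.2 -0.7]
 xyz [-130.8   -4.6   33.5] rot [ 0.2  0.4 -0. ]
t 9.28 p [0.6277 0.0072 0.0592] rail [ 0.1318 -0.0346] F [-0.3 -0.4 -0.2]
 xyz [ 3.4 -0.7 33.2] rot [ 0.2  0.3 -0. ]
```

View pics/scene_9.png

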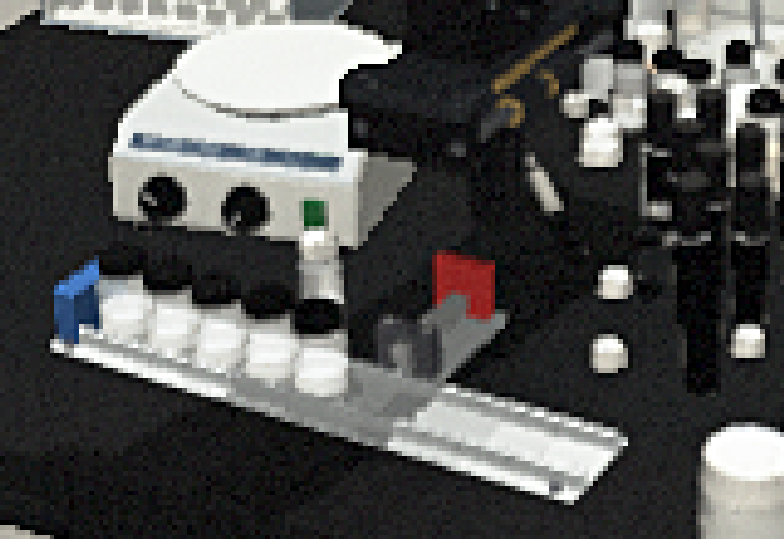

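The fingers hang just beyond the red tab (zoomed (500,220), tab (465,283)). I'll lower and then push.

Emit:
apply_moves:
  increments:
    - {"grip": 255, "xyz": [3, 0, 10], "rotation": [0, 0, 0]}
    - {"grip": 255, "xyz": [3, 0, 22], "rotation": [0, 0, 0]}
    - {"grip": 255, "xyz": [3, 0, 32], "rotation": [0, 0, 0]}
    - {"grip": 255, "xyz": [-2, 0, 32], "rotation": [0, 0, 0]}
    - {"grip": 255, "xyz": [-8, 0, 32], "rotation": [0, 0, 0]}

```text
time: 9.9
ee_pos: [0.6192, 0.0076, 0.0274]
eef_rot: [0.999, -0.039, -0.003, 0.002]
ft_force: [0.8, -0.7, -0.1]
width: 0.0004
```

Emit:
apply_moves:
  increments:
    - {"grip": 255, "xyz": [-4, 0, 0], "rotation": [0, 0, 0]}
    - {"grip": 255, "xyz": [-8, 0, 0], "rotation": [0, 0, 0]}
    - {"grip": 255, "xyz": [-12, 0, 0], "rotation": [0, 0, 0]}
    - {"grip": 255, "xyz": [-16, 0, 0], "rotation": [0, 0, 0]}
    - {"grip": 255, "xyz": [-20, 0, 0], "rotation": [0, 0, 0]}

```text
time: 10.52
ee_pos: [0.5993, 0.0092, 0.0276]
eef_rot: [0.999, -0.039, -0.003, 0.002]
ft_force: [1.3, -0.2, -0.9]
width: 0.0006
```

```bash
python3 look.py 10 scene
```

```text
t 10.53 p [0.5993 0.0092 0.0276] rail [ 0.1033 -0.0348] F [ 1.3 -0.2 -0.9]
 xyz [-103.3   -4.8    2.1] rot [ 0.2  0.3 -0. ]
```

View pics/scene_10.png

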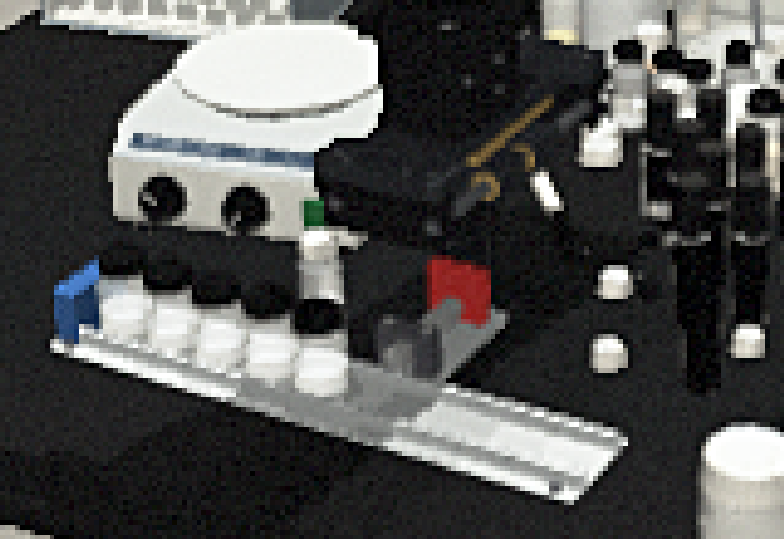

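The tab has started to move (its lower edge shifted about 5 px), with contact on its outer face. I'll continue the push; about 41 mm remain.

Emit:
apply_moves:
  increments:
    - {"grip": 255, "xyz": [-4, 0, 0], "rotation": [0, 0, 0]}
    - {"grip": 255, "xyz": [-8, 0, 0], "rotation": [0, 0, 0]}
    - {"grip": 255, "xyz": [-12, 0, 0], "rotation": [0, 0, 0]}
    - {"grip": 255, "xyz": [-16, 0, 0], "rotation": [0, 0, 0]}
    - {"grip": 255, "xyz": [-20, 0, 0], "rotation": [0, 0, 0]}

```text
time: 11.2
ee_pos: [0.5786, 0.0109, 0.0276]
eef_rot: [0.999, -0.039, -0.003, 0.002]
ft_force: [1.1, 1.0, -0.3]
width: 0.0006
```

Emit:
apply_moves:
  increments:
    - {"grip": 255, "xyz": [-4, 0, 0], "rotation": [0, 0, 0]}
    - {"grip": 255, "xyz": [-8, 0, 0], "rotation": [0, 0, 0]}
    - {"grip": 255, "xyz": [-11, 0, 0], "rotation": [0, 0, 0]}
    - {"grip": 255, "xyz": [-14, 0, 0], "rotation": [0, 0, 0]}

```text
time: 11.7
ee_pos: [0.5645, 0.012, 0.0278]
eef_rot: [0.999, -0.039, -0.003, 0.002]
ft_force: [1.3, 0.9, -0.1]
width: 0.0002
```

```bash
python3 look.py 11 scene
```

```text
t 11.7 p [0.5645 0.012  0.0278] rail [ 0.0684 -0.0348] F [ 1.3  0.9 -0.1]
 xyz [-68.4  -4.8   2.1] rot [ 0.2  0.3 -0. ]
```

View pics/scene_11.png

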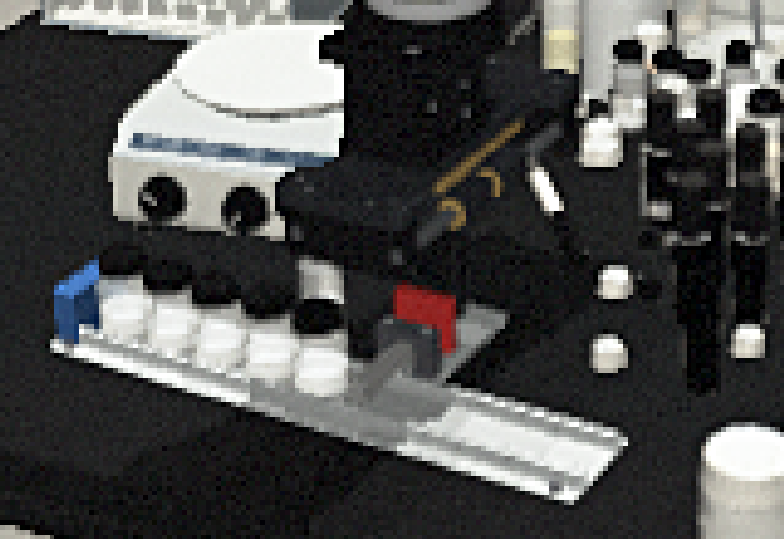

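The bar is now across most of the channel and the row is undisturbed. I'll push to the end stop in small steps.

Emit:
apply_moves:
  increments:
    - {"grip": 255, "xyz": [-2, 0, 0], "rotation": [0, 0, 0]}
    - {"grip": 255, "xyz": [-4, 0, 0], "rotation": [0, 0, 0]}
    - {"grip": 255, "xyz": [-5, 0, 0], "rotation": [0, 0, 0]}
    - {"grip": 255, "xyz": [-6, 0, 0], "rotation": [0, 0, 0]}

```text
time: 12.25
ee_pos: [0.5599, 0.0124, 0.0282]
eef_rot: [0.999, -0.039, -0.001, 0.002]
ft_force: [10.1, -1.7, -5.1]
width: 0.0005
```

Emit:
apply_moves:
  increments:
    - {"grip": 255, "xyz": [-1, 0, 0], "rotation": [0, 0, 0]}
    - {"grip": 255, "xyz": [-2, 0, 0], "rotation": [0, 0, 0]}

```text
time: 12.5
ee_pos: [0.5598, 0.0124, 0.0288]
eef_rot: [0.999, -0.039, 0.001, 0.002]
ft_force: [12.2, -1.1, -6.6]
width: 0.0006
```

```bash
python3 look.py 12 scene
```

```text
t 12.5 p [0.5598 0.0124 0.0288] rail [ 0.0637 -0.0348] F [12.2 -1.1 -6.6]
 xyz [-63.7  -4.8   2.7] rot [ 0.2 -0.1 -0. ]
```

View pics/scene_12.png

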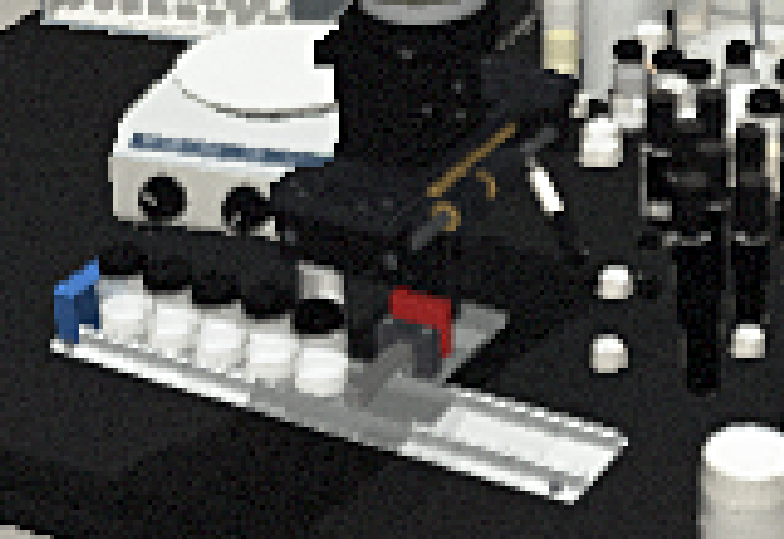

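Force climbed to 12 N with no further travel, at a contact near x≈54 mm, which matches fully shut. I'll retreat and verify.

Emit:
apply_moves:
  increments:
    - {"grip": 255, "xyz": [4, 0, 0], "rotation": [0, 0, 0]}
    - {"grip": 255, "xyz": [20, 0, 0], "rotation": [0, 0, 0]}
    - {"grip": 255, "xyz": [35, 0, -20], "rotation": [0, 0, 0]}
    - {"grip": 255, "xyz": [45, 0, -60], "rotation": [0, 0, 0]}
    - {"grip": 255, "xyz": [50, 0, -110], "rotation": [0, 0, 0]}

```text
time: 13.18
ee_pos: [0.6087, 0.0087, 0.1391]
eef_rot: [0.999, -0.039, -0.0, 0.002]
ft_force: [0.6, -0.6, 0.3]
width: 0.0008
```

Emit:
apply_moves:
  increments:
    - {"grip": 255, "xyz": [0, 50, -20], "rotation": [0, 0, 0]}
    - {"grip": 255, "xyz": [0, 100, -30], "rotation": [0, 0, 0]}
    - {"grip": 255, "xyz": [0, 150, -30], "rotation": [0, 0, 0]}
    - {"grip": 255, "xyz": [0, 180, -30], "rotation": [0, 0, 0]}
    - {"grip": 255, "xyz": [0, 180, -30], "rotation": [0, 0, 0]}

```text
time: 13.8
ee_pos: [0.5933, -0.1739, 0.1699]
eef_rot: [0.999, -0.042, -0.001, 0.003]
ft_force: [-0.6, -0.0, -0.1]
width: 0.0009
```

```bash
python3 look.py 13 scene top; sed -i 's/247:320/247:305/' caps.py; python3 caps.py
python3 - <<'E'
from go import *
from meas import *
from bench import viewer
c=viewer.camera('top');im=c['img'].astype(int)
m=(im[...,2]>130)&(im[...,1]<110)&(im[...,0]<110);m[:190]=0;m[225:]=0;m[:,:290]=0;m[:,330:]=0
for b in blobs(c,m): print(b,rail(ray(c,b[0],.042)[0]))
for n,z,p in(('white',.062,(0,0)),):pass
E
```

```text
t 13.8 p [ 0.5933 -0.1739  0.1699] rail [ 0.1116 -0.2179] F [-0.6 -0.  -0.1]
 xyz [-112.4 -188.   143.1] rot [ 0.3  0.1 -0.3]
top (np.float64(250.37), np.float64(226.65)) [247, 222, 9, 9, 60] [0.002  0.1231]
top (np.float64(261.93), np.float64(228.32)) [258, 224, 9, 9, 56] [-0.0007  0.091 ]
top (np.float64(273.33), np.float64(229.35)) [270, 226, 8, 8, 51] [-0.0017  0.0595]
top (np.float64(284.62), np.float64(229.17)) [281, 225, 8, 9, 53] [0.0007 0.0286]
top (np.float64(296.0), np.float64(230.5)) [292, 227, 9, 8, 56] [-0.0011 -0.0029]
pred home scene zoom [119. 248.] top [250.  227.3]
pred home scene zoom [167. 261.] top [261.6 228. ]
pred home scene zoom [217. 274.] top [273.2 228.7]
pred home scene zoom [268. 288.] top [284.8 229.4]
pred home scene zoom [320. 302.] top [296.4 230.1]
((np.float64(308.81), np.float64(214.02)), [303, 212, 13, 5, 47]) [ 0.04718853 -0.03515624]
```

View pics/scene_13.png

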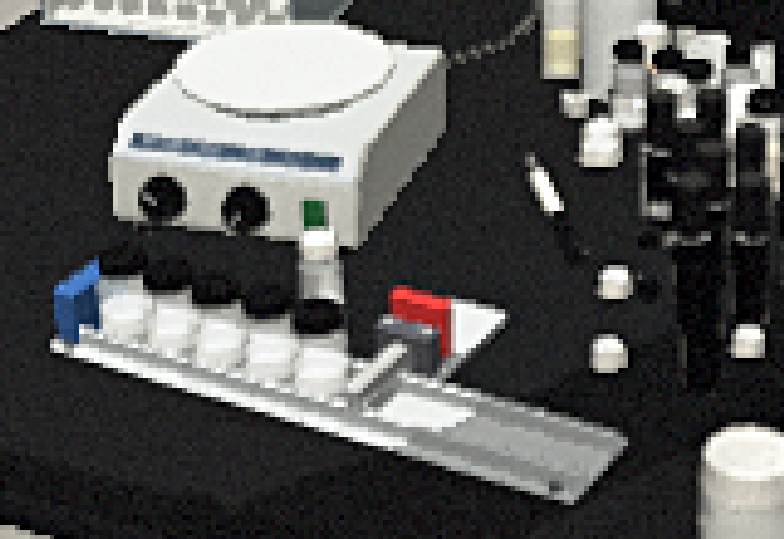

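View pics/top_13.png

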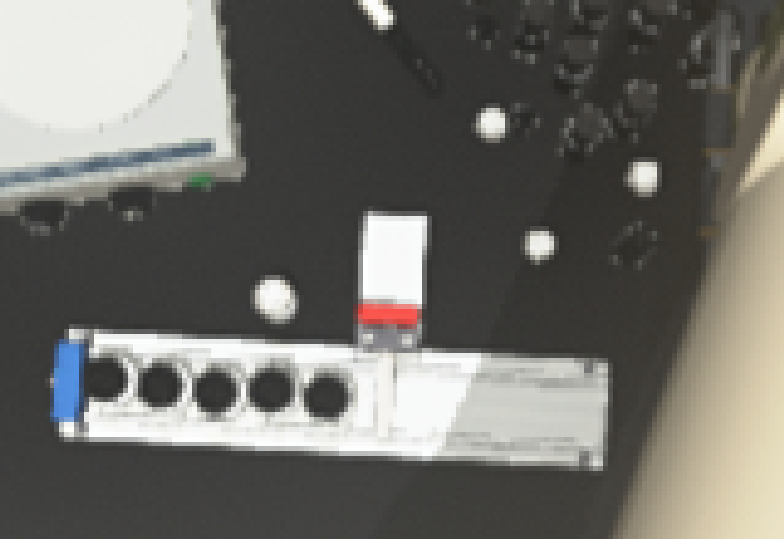

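The tab moved 45.8 mm (rail x from 93.0 to 47.2 mm in my frame). The bar crosses the channel, the row is home, and the bystanders in view haven't moved. Handing in.

```bash
python3 -c "
from bench import r
print(r.close_job())"
```

```text
the job is handed in; nothing more can be done
None
```

The row of five vials is home against the blue stop and the bolt is shut behind it. I handed the job in with the clock at about 14 s of the 48 s allowed. I pushed with closed fingers at vial_4 until the force rose to about 6.5 N, then pushed the red tab to its hard stop at about 12 N and backed clear.

- **Vials:** the last top-view check put the caps at rail y = 123, 91, 59.5, 28.6 and -2.9 mm. Each is within about 1 mm of its ideal place, and all are within 2 mm of the centre line. All five stand upright.
- **Bolt:** the tab travelled about 45.8 mm of its 46 mm, and the bar lies across the channel behind the row.
- **Bystanders:** the white vial and marker had not moved in the final images. The cream jar was only partly in view, and I didn't recheck the plain jar, dropper or boat at the end. The arm passed high over the left of the bench on its way in and never came near the dropper.
- **Problems:** one move call was refused because I left out the rotation, and it moved nothing. In the scene view the caps showed up to about 15 zoomed pixels (3 image pixels) lower than predicted. I put that down to seeing the cap sides, since the top view agreed with the prediction.

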